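Release the latched key on the pantry blender

ROBOT

A 6-joint arm with a two-finger parallel gripper is mounted at the origin on the work surface. World frame = base frame: x ahead of the robot, y to its left, z up, the work surface at z = 0. Lengths are in m, angles in rad, forces in N, time in s.
With the tool pointing down it reaches from about 0.325 to 0.775 m from the base axis. Payload 5.5 kg.
Tool frame: the origin (TCP) lies at the very end of the fingers, on their centre line; the grasp point (between the pads) lies 19 mm behind it; z points along the fingers, y is the direction in which the jaws open and shut (so a half turn about z gives the same grasp; the last joint's range is limited). The gripper opens to 88 mm and grips with 3 to 60 N. Pads are 20 mm wide; open, the fingers measure 115 mm over their backs; the gripper's body (75 mm by 178 mm) begins 61 mm behind the grasp point.
Start: joints at [-1.282, 0.091, 1.231, -0, 1.82, -0.057], TCP at [0.203, -0.564, 0.223] pointing down, gripper open.
Joint ranges: [-2.87, 2.87], [-0.86, 2.18], [0.17, 2.46], [-1.51, 4.65], [0.06, 2.69], [-2.65, 2.65]. Speed limits (rad/s): [2.57, 2.57, 3.01, 3.14, 3.14, 3.14].

INTERFACE

Orientations are given as [roll, pitch, yaw] about the fixed x, y, z axes, in that order (R = Rz(yaw) Ry(pitch) Rx(roll)).
In Python, from workcell import monitor, vision, ctrl gives the robot as it stands.
- The arm moves only by the tool apply_moves, never from a script. Its argument "commands" is text: rows parted by semicolons, each of 5 numbers parted by spaces: the gripper's target within -1 to 1 (fully open at 1, half-way at 0, shut at -1), then the shift along the world's x, y, z in m, then the turn about the world's z in rad. In form: grip dx dy dz turn; .... A call has exactly 8 rows; each row is the pose to reach, as a shift and turn from the pose commanded when the call began; what a row does not reach only later rows make up. A row lasts 1/10 s, in which the tool goes at most 50 mm and 8.59 degrees, less where a joint would pass 70% of its speed; a pose out of reach is approached as far as the arm can. A call with a gripper value outside its range is refused whole. The fingers move at their own pace and stop on an object; "grip_force" is the grip in N (left out, the last holds). Time passes only in rows, so rows that repeat a pose let the fingers close, or fill a call up. It gives the time, the measured TCP pose, the force and the opening at its end, in the units of the state.
- monitor.read_state(): the state, without advancing time (a new reading comes with each control period).
- vision.read_camera(name): name is "scene" or "top" or "wrist"; returns (picture, depth): 420x560x3 uint8, red, green, blue; 420x560 float32, m along the optical axis (not along the pixel's ray), 0 where there is no reading.
- vision.get_calibration(name): a dict with "K" (3x3 intrinsics, pixels), "k1" (the pictures are not rectified: a ray, as slopes to the right and down, at radius r is drawn at 1 + k1 r^2 times it, then the intrinsics apply), "world_from_camera" (4x4, takes a point from camera to world coordinates). Camera axes: x right, y down, z forward; pixel columns grow to the right and rows downward; lengths in m; the calibration is good to about 2 mm. A picture is of the moment at which its call begins: read the wrist's pose just before it. get_calibration takes no time and is no camera call; for the wrist camera it gives the pose at the moment of the call.
- ctrl.finish_job(): hands the job in, once; it reports no verdict.
The state is a dict: "t": time; "joint_positions": joint angles; "qd": joint speeds; "effort": joint torques, N m; "position": TCP position; "eef_rot": TCP orientation; "contact_force": force on the tool from outside, world axes, zero at the start; "moment": the same for the moment, N m; "finger_gap": finger opening in m.
Only numpy, scipy, OpenCV 4.12 (cv2) and the standard library are available. Lean on these libraries where they do the work, as an engineer would, in place of code of your own. Each camera call takes 0.05 s, during which the arm holds its last target.

TASK

The blender was put away with one of its four keys still latched down, so it would start as soon as it is plugged in. Starting at the key next to the red pilot lamp, tap each key lightly in turn, all four, to feel which one is latched; then press that key right down and let it go so that it springs up level with the others. Do not press any other key down to the bottom, and leave the jar, bottles and cans around it where they stand.

Things in the scene. Friction and masses are not known exactly. Their poses are not given: they have to be found in the camera images.
- blender: Base of a stand blender, fixed: black plinth 250 deep x 204 wide x 55 mm high; metal motor tower at the back (136 mm across, top 145 mm above the table, axis at x = 135 mm); four identical white push keys in a row along the front. Origin: on the table under the middle of the row. x: from the front (edge at -44 mm) to the tower; y: along the row to the red pilot lamp (y = 91 mm); z up.
- key1 (a point): Place of key 1, next to the red pilot lamp: a point fixed on the blender (it does not move with the key), at the centre of the key's flat top when that key is up: 69 mm above the table, 14 mm above the plinth. Keys are 28 mm wide along the row, 34 mm deep, 38 mm apart centre to centre, and move straight down.
- key2 (a point): Place of key 2, second from the lamp; as for key 1. A key that is up starts to sink at about 1.5 N, has 10 mm of travel, needs about 5 N near the bottom, and springs back up when let go.
- key3 (a point): Place of key 3, third from the lamp; as for key 1. One of the four, a different one each time, is latched: its top rests 5 mm lower than the others, it does not give until about 2 N, then sinks further against its spring; a touch that stops short of the bottom leaves it latched.
- key4 (a point): Place of key 4, farthest from the lamp; as for key 1. Releasing the latched key: press it the remaining 5 mm to the bottom, 10 mm below the raised height (about 4 N, then it stops hard), and let go; it springs up level with the others.
- blender_jar: Bystander, to be left where it stands: the blender's glass jar with a black foot and a handle, 120 mm across, 215 mm high, standing behind to the lamp side. Origin: centre of its underside, z up.
- jar_lid: Bystander, to be left where it stands: the jar's black lid, 116 mm across and 30 mm high, lying to the lamp side. Origin: centre of its underside, z up.
- oil_bottle: Bystander, to be left where it stands: green oil bottle, 64 mm across, 250 mm high. Origin: centre of its underside, z up.
- spice_red: Bystander, to be left where it stands: spice jar with a red cap, 44 mm across, 95 mm high, in front of the keys. Origin: centre of its underside, z up.
- spice_black: Bystander, to be left where it stands: spice jar with a black cap, 44 mm across, 95 mm high, in front of the keys. Origin: centre of its underside, z up.
- bean_can: Bystander, to be left where it stands: blue-labelled can, 74 mm across, 110 mm high. Origin: centre of its underside, z up.
- nut_butter: Bystander, to be left where it stands: jar with a red lid and a green label, 86 mm across, 115 mm high. Origin: centre of its underside, z up.
- key_a (a joint): How far one of the four keys is down, in m: 0 up, 0.005 latched, 0.010 at the bottom. Which place in the row this key has changes from start to start and is not told; it shows only when a key is touched.
- key_b (a joint): How far one of the four keys is down, in m: 0 up, 0.005 latched, 0.010 at the bottom. Which place in the row this key has changes from start to start and is not told; it shows only when a key is touched.
- key_c (a joint): How far one of the four keys is down, in m: 0 up, 0.005 latched, 0.010 at the bottom. Which place in the row this key has changes from start to start and is not told; it shows only when a key is touched.
- key_d (a joint): How far one of the four keys is down, in m: 0 up, 0.005 latched, 0.010 at the bottom. Which place in the row this key has changes from start to start and is not told; it shows only when a key is touched.

How it is judged:
On the way, in this order (a step that is already met when the one before it is completed fails the run):
1. key 1 (counted from the pilot lamp) is tapped lightly while the latched key is still latched (value of joint key_a between 0.0035 and 0.009 m and ((horizontal distance between unit_a and key1 below 0.012 m and contact force between unit_a and the fingers above 0.3 N) or (horizontal distance between unit_b and key1 below 0.012 m and contact force between unit_b and the fingers above 0.3 N) or (horizontal distance between unit_c and key1 below 0.012 m and contact force between unit_c and the fingers above 0.3 N) or (horizontal distance between unit_d and key1 below 0.012 m and contact force between unit_d and the fingers above 0.3 N))), for 0.01 s.
2. key 2 (counted from the pilot lamp) is tapped lightly while the latched key is still latched (value of joint key_a between 0.0035 and 0.009 m and ((horizontal distance between unit_a and key2 below 0.012 m and contact force between unit_a and the fingers above 0.3 N) or (horizontal distance between unit_b and key2 below 0.012 m and contact force between unit_b and the fingers above 0.3 N) or (horizontal distance between unit_c and key2 below 0.012 m and contact force between unit_c and the fingers above 0.3 N) or (horizontal distance between unit_d and key2 below 0.012 m and contact force between unit_d and the fingers above 0.3 N))), for 0.01 s.
3. key 3 (counted from the pilot lamp) is tapped lightly while the latched key is still latched (value of joint key_a between 0.0035 and 0.009 m and ((horizontal distance between unit_a and key3 below 0.012 m and contact force between unit_a and the fingers above 0.3 N) or (horizontal distance between unit_b and key3 below 0.012 m and contact force between unit_b and the fingers above 0.3 N) or (horizontal distance between unit_c and key3 below 0.012 m and contact force between unit_c and the fingers above 0.3 N) or (horizontal distance between unit_d and key3 below 0.012 m and contact force between unit_d and the fingers above 0.3 N))), for 0.01 s.
4. key 4 (counted from the pilot lamp) is tapped lightly while the latched key is still latched (value of joint key_a between 0.0035 and 0.009 m and ((horizontal distance between unit_a and key4 below 0.012 m and contact force between unit_a and the fingers above 0.3 N) or (horizontal distance between unit_b and key4 below 0.012 m and contact force between unit_b and the fingers above 0.3 N) or (horizontal distance between unit_c and key4 below 0.012 m and contact force between unit_c and the fingers above 0.3 N) or (horizontal distance between unit_d and key4 below 0.012 m and contact force between unit_d and the fingers above 0.3 N))), for 0.01 s.
5. the latched key is pressed right down (value of joint key_a above 0.0092 m), for 0.02 s.
At the end, for the whole second after the job is handed in: All four keys are up (each within 1.5 mm of its raised height) and none of the things around the blender has been moved by more than 20 mm (value of joint each of key_a, key_b, key_c, key_d below 0.0015 m and distance of each of blender_jar, jar_lid, oil_bottle, spice_red, spice_black, bean_can, nut_butter from where it was at the start of the episode below 0.02 m); the robot touches nothing.
It fails at once if a key that was not latched is pressed to the bottom (more than 9 mm of its 10 mm) (value of joint any of key_b, key_c, key_d above 0.009 m).
It fails at once if a thing standing around the blender is lifted or moved by more than 20 mm (distance of any of blender_jar, jar_lid, oil_bottle, spice_red, spice_black, bean_can, nut_butter from where it was at the start of the episode above 0.02 m).
It also fails if it takes over 54 s, if anything falls off the work surface, if the arm or the gripper's body presses on something with over 40 N, if the wrist force passes 120 N, or if a joint passes its speed limit or range.

## Working session

There is one attempt and no reset: what is moved stays moved. The work goes in short steps, Python scripts to look and compute and a tool call to move; the robot and the scene stay as the last step left them, time stands still between calls to the robot, and variables do not carry over. Pictures are saved under pics/ and viewed, and the job is handed in when it is done.

Besides the shell and the picture viewer there is one more tool, called after "Call:" as name(argument=value, ...) on one line, values as JSON. apply_moves: Moves the arm, as the interface text tells. Its arguments: {"type":"object","properties":{"commands":{"type":"string"},"grip_force":{"type":"number"}},"required":["commands"]}

```bash
mkdir -p pics; cat > h.py <<'E'
import numpy as np, cv2
from workcell import monitor, vision, ctrl
def snap(n,f):
    c=vision.get_calibration(n); p,d=vision.read_camera(n)
    cv2.imwrite(f'pics/{f}.png',p[:,:,::-1]); np.savez(f'{f}.npz',p=p,d=d,K=c['K'],k1=c['k1'],T=c['world_from_camera'])
def world(f,u,v,z=None):
    D=np.load(f+'.npz'); K=D['K'];k1=float(D['k1']);T=D['T']
    a=(u-K[0,2])/K[0,0]; b=(v-K[1,2])/K[1,1]; x,y=a,b
    for _ in range(20):
        s=1+k1*(x*x+y*y); x,y=a/s,b/s
    r=T[:3,:3]@np.array([x,y,1.]); o=T[:3,3]
    if z is None: return o+r*D['d'][int(round(v)),int(round(u))]
    return o+r*(z-o[2])/r[2]
E
python3 - <<'E'
from h import *
for n in('scene','top','wrist'): snap(n,n+'0')
s=monitor.read_state(); print(s)
for n in('scene','top','wrist'):print(vision.get_calibration(n))
E
```

```text
{'t': 0.15, 'joint_positions': array([-1.28168397e+00,  9.17016992e-02,  1.23156889e+00, -1.40921315e-05,
        1.81981393e+00, -5.66918673e-02]), 'qd': array([-9.74980295e-04, -2.31284705e-03, -2.31624706e-03, -1.22614838e-04,
        2.21681792e-05, -1.11774375e-03]), 'effort': array([ 1.47329509e-03, -4.47045636e+01, -4.06906772e+01,  6.99069444e-02,
        2.74609693e-02, -8.98911094e-05]), 'position': array([ 0.20330824, -0.56427325,  0.22177998]), 'eef_rot': array([-3.14010241e+00, -7.08903933e-05,  3.45800709e-01]), 'contact_force': array([-0.03433681,  0.05025962,  0.161007  ]), 'moment': array([0.01086243, 0.06779704, 0.05186351]), 'finger_gap': 0.08763489431284631}
{'K': array([[387.82778079,   0.        , 273.58066675],
       [  0.        , 387.82778079, 210.5669117 ],
       [  0.        ,   0.        ,   1.        ]]), 'k1': -0.022042042818447433, 'world_from_camera': array([[ 0.82674695,  0.42326929, -0.37058411,  0.88643803],
       [ 0.56257066, -0.61976402,  0.54718078, -0.48201545],
       [ 0.00193013, -0.66085979, -0.7505069 ,  0.77871135],
       [ 0.        
[... 349 characters left out ...]
0.01063656,  0.0397956 ],
       [ 0.01104612, -0.16116768, -0.98686522,  1.08699479],
       [ 0.        ,  0.        ,  0.        ,  1.        ]])}
{'K': array([[302.99412411,   0.        , 277.61216117],
       [  0.        , 302.99412411, 207.13897215],
       [  0.        ,   0.        ,   1.        ]]), 'k1': -0.0329805510059156, 'world_from_camera': array([[ 3.38527876e-01, -8.98623336e-01, -2.79060884e-01,
         2.80446188e-01],
       [-9.40956088e-01, -3.23524311e-01, -9.96677497e-02,
        -5.37817216e-01],
       [-7.19214522e-04,  2.96324350e-01, -9.55087097e-01,
         3.84770986e-01],
       [ 0.00000000e+00,  0.00000000e+00,  0.00000000e+00,
         1.00000000e+00]])}
```

View pics/scene0.png

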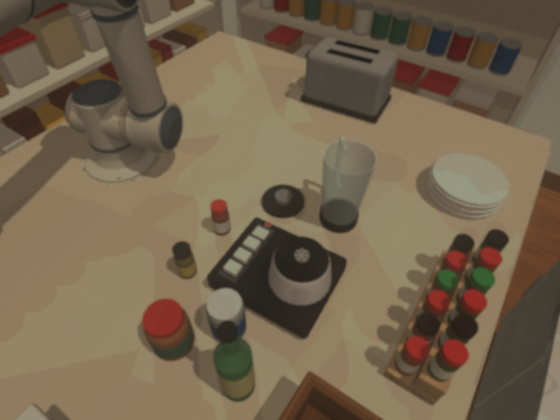

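View pics/top0.png

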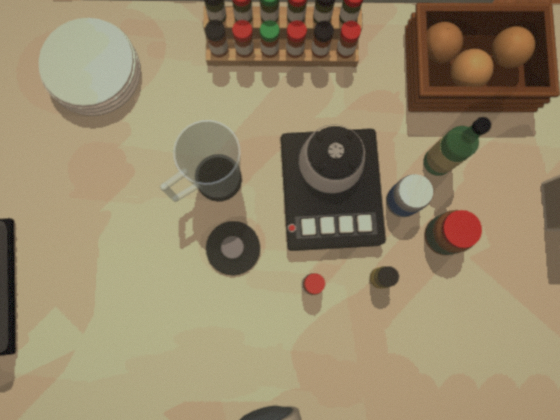

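The scene view shows the blender with its keys facing the robot and the lamp at the jar-lid end. In the top view the lamp is at about (292,228), with keys at about (308,227), (327,225), (346,224) and (364,223). Next I'll enlarge both.

```bash
python3 - <<'E'
from h import *
a=cv2.imread('pics/top0.png')[200:260,275:395]; cv2.imwrite('pics/topc.png',cv2.resize(a,None,fx=6,fy=6,interpolation=cv2.INTER_CUBIC))
a=cv2.imread('pics/scene0.png')[210:300,200:300]; cv2.imwrite('pics/scenec.png',cv2.resize(a,None,fx=6,fy=6,interpolation=cv2.INTER_CUBIC))
E
```

```text
(no output)
```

View pics/topc.png

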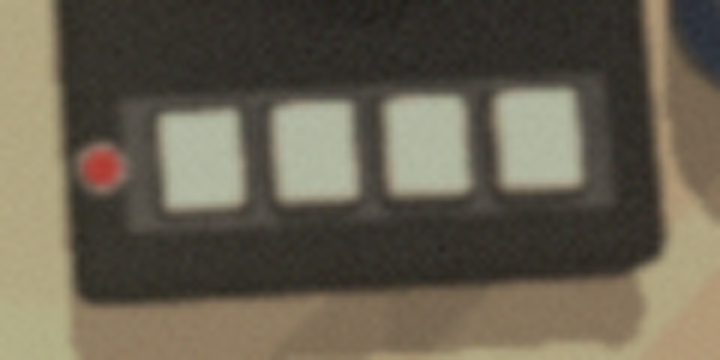

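View pics/scenec.png

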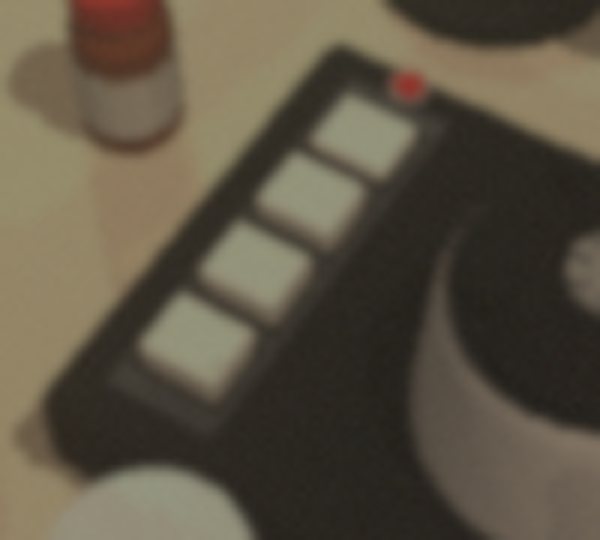

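View pics/wrist0.png

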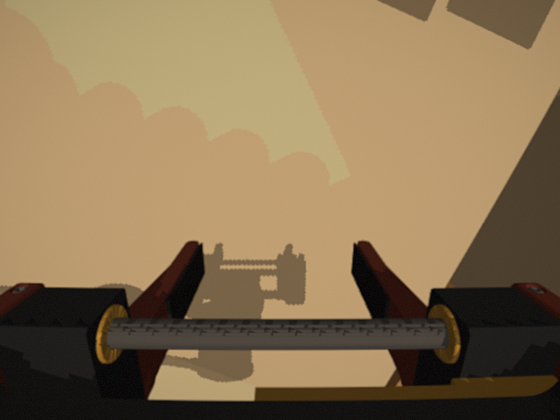

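```bash
python3 - <<'E'
from h import *
tc=[(202,160),(315,153),(427,146),(538,138)]; sc=[(363,136),(311,196),(256,266),(198,340)]
P=[]
for (a,b),(c,d) in zip(tc,sc):
    u,v=275+(a+.5)/6-.5,200+(b+.5)/6-.5; U,V=200+(c+.5)/6-.5,210+(d+.5)/6-.5
    def ray(f,u,v):
        A=world(f,u,v,0.);B=world(f,u,v,.2);return A,(B-A)/np.linalg.norm(B-A)
    A,ra=ray('top0',u,v);B,rb=ray('scene0',U,V)
    t=np.linalg.lstsq(np.c_[ra,-rb],B-A,rcond=None)[0]
    X=A+ra*t[0];Y=B+rb*t[1]
    print((X+Y)/2,np.linalg.norm(X-Y), 'z69 top',world('top0',u,v,.069),'scene',world('scene0',U,V,.069),'depth',world('top0',u,v)[2],world('scene0',U,V)); P.append(world('top0',u,v,.069)*.5+.5*world('scene0',U,V,.069))
P=np.array(P);print(np.diff(P,axis=0),np.linalg.norm(P[3]-P[0])); d=P[0]-P[3];print('yaw',np.arctan2(d[1],d[0])-np.pi/2)
for n,u,v in(('lamp',292,228),):print(n,world('top0',u,v,.057))
for n,u,v,z in(('red',314,284,.095),('black',388,276,.095),('lid',232,246,.03),('can',413,188,.11),('nut',460,230,.115)):print(n,world('top0',u,v,z),world('top0',u,v))
E
```

```text
[ 0.5448713  -0.03303722  0.06197621] 0.0009844442371652364 z69 top [ 0.54427364 -0.03221707  0.069     ] scene [ 0.54786693 -0.03777643  0.069     ] depth 0.0636509602133366 [ 0.54517179 -0.03424013  0.06335045]
[ 0.54711504 -0.07074359  0.06620877] 0.00015710582453461425 z69 top [ 0.54678145 -0.07038923  0.069     ] scene [ 0.54838741 -0.07240851  0.069     ] depth 0.07053156923922121 [ 0.54814177 -0.07211088  0.06848431]
[ 0.54961438 -0.10861182  0.066686  ] 2.508347335032025e-05 z69 top [ 0.54929268 -0.10826678  0.069     ] scene [ 0.55069985 -0.10983385  0.069     ] depth 0.07073076805379208 [ 0.55044531 -0.10955167  0.06846193]
[ 0.55228299 -0.14637268  0.0669771 ] 0.00044187978741192934 z69 top [ 0.55214823 -0.14585158  0.069     ] scene [ 0.55307041 -0.14747569  0.069     ] depth 0.06980218203971722 [ 0.55245136 -0.14685446  0.06768209]
[[ 1.51414074e-03 -3.64021241e-02  5.55111512e-17]
 [ 2.41183793e-03 -3.76514437e-02 -5.55111512e-17]
 [ 2.61305438e-03 -3.76133199e-02  5.55111512e-17]] 0.11185818144800205
yaw 0.05849159246541369
lamp [5.42211447e-01 2.22507134e-04 5.70000000e-02]
red [ 0.42793605 -0.04059608  0.095     ] [ 0.42794823 -0.04063648  0.09450146]
black [ 0.44370983 -0.18450989  0.095     ] [ 0.44370665 -0.18449206  0.09507883]
lid [0.5076251  0.12437539 0.03      ] [0.50748845 0.12426418 0.03138978]
can [ 0.61525807 -0.23610345  0.11      ] [ 0.6151056  -0.23590462  0.1107041 ]
nut [ 0.53160595 -0.32201019  0.115     ] [ 0.53118073 -0.32080737  0.11823138]
```

Both views agree that key 1's top is about 5 mm lower, so it is probably the latched one, but the taps have to confirm that. Row yaw is about 0.066 rad. I'll shut the fingers (about 27 mm over their backs, against keys 38 mm apart) and move above key 1.

Call:
apply_moves(commands="-1 0.024 0.038 0 -0.035; -1 0.048 0.076 0 -0.07; -1 0.072 0.114 0 -0.105; -1 0.096 0.152 0 -0.14; -1 0.12 0.19 0 -0.175; -1 0.144 0.228 0 -0.21; -1 0.168 0.266 0 -0.245; -1 0.192 0.304 0 -0.28", grip_force=10)

```text
t: 0.95
position: [0.3959, -0.2588, 0.2224]
eef_rot: [-3.142, -0.0, 0.064]
contact_force: [1.2, -0.5, 0.5]
finger_gap: 0.0274
```

Call:
apply_moves(commands="-1 0.025 0.038 0 0; -1 0.05 0.076 0 0; -1 0.075 0.114 -0.01 0; -1 0.1 0.152 -0.03 0; -1 0.125 0.19 -0.05 0; -1 0.15 0.227 -0.07 0; -1 0.15 0.227 -0.1 0; -1 0.15 0.227 -0.1 0")

```text
t: 1.75
position: [0.5431, -0.032, 0.1172]
eef_rot: [-3.14, 0.009, 0.068]
contact_force: [-0.6, -0.6, -0.0]
finger_gap: 0.0005
```

```bash
python3 - <<'E'
from h import *
print(monitor.read_state()); snap('wrist','w1'); snap('scene','s1');snap('top','t1')
a=cv2.imread('pics/s1.png')[130:310,180:360]; cv2.imwrite('pics/s1c.png',cv2.resize(a,None,fx=3.3,fy=3.3,interpolation=cv2.INTER_CUBIC))
E
```

```text
{'t': 1.75, 'joint_positions': array([-1.21237897e-01, -4.58688747e-02,  1.55605731e+00, -1.77780001e-04,
        1.64081643e+00,  1.38126585e+00]), 'qd': array([-0.03698428, -0.04136685, -0.05932304, -0.00571056,  0.05325111,
       -0.00507552]), 'effort': array([  1.1358184 , -40.58854222, -42.9016149 ,   0.18054913,
        -0.73204044,   0.06742968]), 'position': array([ 0.54308997, -0.03197859,  0.11718629]), 'eef_rot': array([-3.13999365,  0.00927709,  0.06828839]), 'contact_force': array([-0.616107  , -0.55579931, -0.03707194]), 'moment': array([ 0.03353065,  0.04432483, -0.00931339]), 'finger_gap': 0.0005183402583090234}
```

View pics/w1.png

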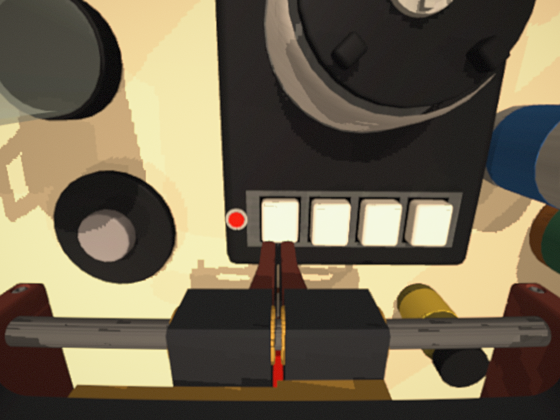

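View pics/s1c.png

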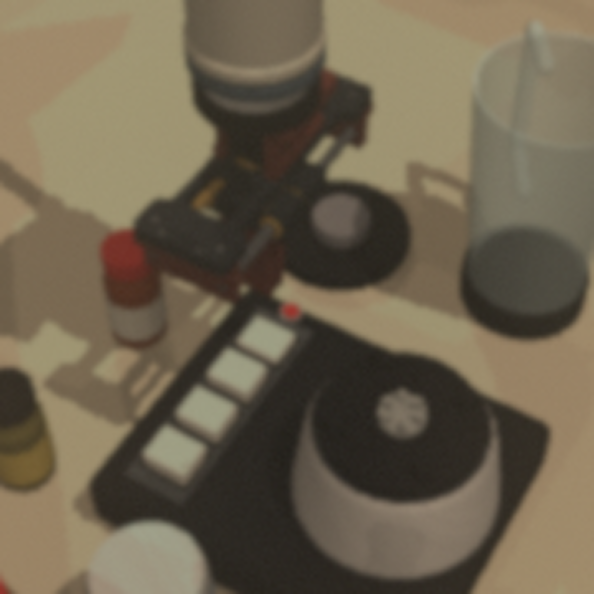

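The wrist view shows the closed fingertips at (278,243), lined up with key 1 at about (281,222). The other keys are at (331,223), (380,223) and (430,223). I'll check these against the earlier positions.

```bash
python3 - <<'E'
from h import *
snap('wrist','w2');s=monitor.read_state();print(s['position'],s['eef_rot'],s['contact_force'])
a=cv2.imread('pics/w2.png')[180:265,220:480]; cv2.imwrite('pics/w2c.png',cv2.resize(a,None,fx=3,fy=3,interpolation=cv2.INTER_CUBIC))
im=np.load('w2.npz')['p'].astype(int); m=(im.min(2)>185).astype(np.uint8); m[:185]=0;m[250:]=0;m[:,:240]=0;m[:,470:]=0
n,l,st,c=cv2.connectedComponentsWithStats(m)
for i in range(1,n):
    if st[i,4]>300: print(st[i],c[i],world('w2',*c[i],.069),world('w2',*c[i]))
E
```

```text
[ 0.54585653 -0.03437624  0.12467838] [ 3.14097618e+00 -2.56175815e-03  6.44990566e-02] [-0.08209326  0.07115558  0.89318471]
[ 260  203   34   39 1250] [276.5192 221.4512] [ 0.54836054 -0.03429901  0.069     ] [ 0.54704083 -0.03437454  0.06534436]
[ 309  205   36   39 1301] [326.0622598  224.08685626] [ 0.54864014 -0.07236092  0.069     ] [ 0.54911696 -0.07210206  0.07032554]
[ 357  205   37   39 1285] [375.02645914 223.94941634] [ 0.5511337  -0.11004062  0.069     ] [ 0.55171915 -0.10942177  0.07068096]
[ 406  205   37   39 1246] [423.77207063 224.21669342] [ 0.55328925 -0.14803276  0.069     ] [ 0.55360459 -0.14752726  0.06993187]
```

View pics/w2c.png

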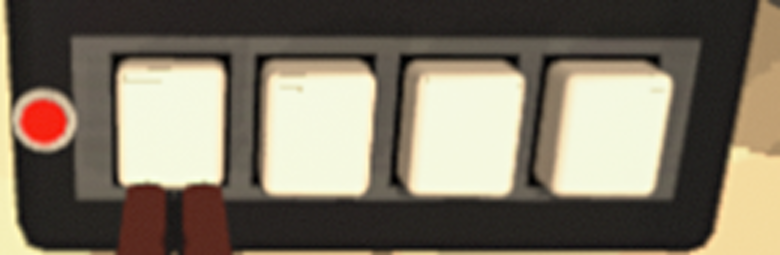

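Key positions agree to within about 2 mm, and key 1 is again about 5 mm low (0.065 against 0.070). Now a careful descent onto key 1.

Call:
apply_moves(commands="-1 0.0005 -0.001 -0.02 0; -1 0.0005 -0.001 -0.04 0; -1 0.0005 -0.001 -0.05 0; -1 0.0005 -0.001 -0.054 0; -1 0.0005 -0.001 -0.057 0; -1 0.0005 -0.001 -0.058 0; -1 0.0005 -0.001 -0.058 0; -1 0.0005 -0.001 -0.058 0")

```text
t: 2.75
position: [0.5462, -0.0345, 0.0654]
eef_rot: [3.141, -0.001, 0.066]
contact_force: [1.1, 0.6, 0.3]
finger_gap: 0.0002
```

Call:
apply_moves(commands="-1 0 0 -0.0005 0; -1 0 0 -0.001 0; -1 0 0 -0.0015 0; -1 0 0 -0.002 0; -1 0 0 -0.002 0; -1 0 0 -0.002 0; -1 0 0 -0.002 0; -1 0 0 -0.002 0")

```text
t: 3.55
position: [0.546, -0.0345, 0.0628]
eef_rot: [3.142, -0.0, 0.066]
contact_force: [0.5, 0.7, 3.0]
finger_gap: 0.0007
```

```bash
python3 - <<'E'
from h import *
for i in range(3):
    snap('scene','s2');s=monitor.read_state();print(s['position'],s['contact_force'],s['moment'])
E
```

```text
[ 0.54605125 -0.03446472  0.06277195] [0.84261452 0.03666986 2.49018368] [ 0.00912637 -0.14672043  0.03498152]
[ 0.5460279  -0.03449321  0.06274519] [ 1.52089204 -0.71764771  2.14473693] [ 0.05306933 -0.14086665  0.03470756]
[ 0.5460286  -0.0344844   0.06272027] [0.65278527 0.32254344 2.43353924] [ 0.07310341 -0.13199176  0.04829124]
```

Key 1 met the fingers only at about 0.064 and resists with about 2.4 N, as a latched key should. Now key 2.

Call:
apply_moves(commands="-1 0 0 0.012 0; -1 0 0 0.02 0; -1 0.001 -0.019 0.02 0; -1 0.002 -0.0375 0.02 0; -1 0.002 -0.0375 0.015 0; -1 0.002 -0.0375 0.01 0; -1 0.002 -0.0375 0.008 0; -1 0.002 -0.0375 0.008 0")

```text
t: 4.5
position: [0.5474, -0.0712, 0.0699]
eef_rot: [-3.141, 0.001, 0.067]
contact_force: [0.2, -0.1, 0.1]
finger_gap: 0.0005
```

Call:
apply_moves(commands="-1 0 0 -0.0005 0; -1 0 0 -0.001 0; -1 0 0 -0.0015 0; -1 0 0 -0.002 0; -1 0 0 -0.0025 0; -1 0 0 -0.003 0; -1 0 0 -0.003 0; -1 0 0 -0.003 0")

```text
t: 5.3
position: [0.548, -0.0718, 0.0678]
eef_rot: [-3.141, -0.0, 0.066]
contact_force: [0.3, 1.6, 1.2]
finger_gap: 0.0009
```

```bash
python3 - <<'E'
from h import *
for i in range(3):
    snap('scene','s3');s=monitor.read_state();print(s['position'],s['contact_force'],s['moment'])
E
```

```text
[ 0.54798006 -0.07190212  0.06777736] [-0.49442771  1.21411912  0.28032021] [ 0.29529828  0.02995689 -0.00444176]
[ 0.54797649 -0.07188997  0.06775423] [-0.07453944  1.99778877  1.0656678 ] [ 0.30273728  0.02769321 -0.02667319]
[ 0.54796682 -0.07191403  0.06773227] [-0.64889162  1.46480083  1.82730168] [0.29538886 0.00361697 0.02366525]
```

Call:
apply_moves(commands="-1 0 0 -0.0005 0; -1 0 0 -0.001 0; -1 0 0 -0.0015 0; -1 0 0 -0.002 0; -1 0 0 -0.002 0; -1 0 0 -0.002 0; -1 0 0 -0.002 0; -1 0 0 -0.002 0")

```text
t: 6.25
position: [0.5479, -0.072, 0.0657]
eef_rot: [-3.142, -0.0, 0.066]
contact_force: [1.3, 1.4, 2.1]
finger_gap: 0.0004
```

```bash
python3 - <<'E'
from h import *
for i in range(3):
    snap('scene','s3');s=monitor.read_state();print(s['position'],s['contact_force'],s['moment'])
E
```

```text
[ 0.54792534 -0.07194397  0.06569105] [0.2044328  2.77772169 2.61911583] [ 0.36390013 -0.11160759 -0.00932026]
[ 0.54792539 -0.07194644  0.06566112] [0.6017     1.26711596 3.88003861] [ 0.38055669 -0.06097221  0.01682581]
[ 0.54795811 -0.07196516  0.06571513] [-0.06261431  1.3168913   2.7478993 ] [ 0.36328673 -0.07108787 -0.00723084]
```

Key 2 met the fingers at about 0.069 and gives with 2 to 3 N, so it is raised. Now key 3.

Call:
apply_moves(commands="-1 0 0 0.012 0; -1 0 0 0.018 0; -1 0.001 -0.019 0.018 0; -1 0.0025 -0.038 0.018 0; -1 0.0025 -0.038 0.012 0; -1 0.0025 -0.038 0.007 0; -1 0.0025 -0.038 0.005 0; -1 0.0025 -0.038 0.005 0")

```text
t: 7.2
position: [0.55, -0.1093, 0.0699]
eef_rot: [-3.141, 0.001, 0.066]
contact_force: [0.1, -0.2, -0.4]
finger_gap: 0.0004
```

Call:
apply_moves(commands="-1 0 0 -0.0005 0; -1 0 0 -0.0015 0; -1 0 0 -0.0025 0; -1 0 0 -0.0035 0; -1 0 0 -0.0045 0; -1 0 0 -0.005 0; -1 0 0 -0.005 0; -1 0 0 -0.005 0")

```text
t: 8.0
position: [0.5505, -0.1098, 0.0658]
eef_rot: [-3.141, -0.0, 0.066]
contact_force: [0.2, 2.5, 2.9]
finger_gap: 0.0007
```

```bash
python3 - <<'E'
from h import *
for i in range(3):
    snap('scene','s3');s=monitor.read_state();print(s['position'],s['contact_force'],s['moment'])
E
```

```text
[ 0.55049982 -0.10983777  0.06580734] [0.35862916 1.87425455 3.01525577] [ 0.39174645  0.01573322 -0.02325155]
[ 0.55051123 -0.10989386  0.06578068] [-0.60088407  2.20426295  2.71396038] [ 0.39566775 -0.02556821  0.0544248 ]
[ 0.550509   -0.1099083   0.06579266] [-0.09188102  2.30475334  3.27989837] [ 3.95811686e-01  1.24897611e-04 -1.98331701e-02]
```

Key 3 behaves like key 2, so it is raised. Now key 4.

Call:
apply_moves(commands="-1 0 0 0.012 0; -1 0 0 0.018 0; -1 0.001 -0.019 0.018 0; -1 0.0025 -0.038 0.018 0; -1 0.0025 -0.038 0.012 0; -1 0.0025 -0.038 0.007 0; -1 0.0025 -0.038 0.005 0; -1 0.0025 -0.038 0.005 0")

```text
t: 8.95
position: [0.5525, -0.1473, 0.0699]
eef_rot: [-3.141, 0.001, 0.066]
contact_force: [0.1, 0.3, -0.2]
finger_gap: 0.0004
```

Call:
apply_moves(commands="-1 0 0 -0.0005 0; -1 0 0 -0.0015 0; -1 0 0 -0.0025 0; -1 0 0 -0.0035 0; -1 0 0 -0.0045 0; -1 0 0 -0.005 0; -1 0 0 -0.005 0; -1 0 0 -0.005 0")

```text
t: 9.75
position: [0.553, -0.1478, 0.0658]
eef_rot: [-3.141, -0.0, 0.066]
contact_force: [-0.1, 2.1, 3.3]
finger_gap: 0.0004
```

```bash
python3 - <<'E'
from h import *
for i in range(3):
    snap('scene','s3');s=monitor.read_state();print(s['position'],s['contact_force'],s['moment'])
E
```

```text
[ 0.55302156 -0.14787307  0.06583071] [1.89351886 2.90225274 2.48040899] [ 0.44931728 -0.05760834 -0.01621155]
[ 0.55301687 -0.1478893   0.06580472] [0.68844134 2.09360654 2.74829196] [ 0.39443214 -0.04133571  0.0701276 ]
[ 0.55300902 -0.14792005  0.06577477] [0.33755508 1.7117429  2.15897335] [ 0.41274787  0.00572286 -0.02926291]
```

Key 4 is raised too, so key 1 is the latched one. Moving back above key 1.

Call:
apply_moves(commands="-1 0 0 0.012 0; -1 0 0 0.022 0; -1 -0.002 0.03 0.024 0; -1 -0.004 0.065 0.024 0; -1 -0.006 0.095 0.024 0; -1 -0.007 0.1135 0.024 0; -1 -0.007 0.1135 0.016 0; -1 -0.007 0.1135 0.006 0")

```text
t: 10.7
position: [0.5464, -0.0349, 0.0721]
eef_rot: [3.14, -0.002, 0.066]
contact_force: [-0.5, -0.3, 0.1]
finger_gap: 0.0007
```

```bash
python3 - <<'E'
from h import *
snap('wrist','w4');s=monitor.read_state();print(s['position'],s['contact_force'],s['moment'])
E
```

```text
[ 0.54510795 -0.0351998   0.06926781] [-0.51052124  0.0613085  -1.856836  ] [-0.01739302  0.03179863 -0.00640461]
```

View pics/w4.png

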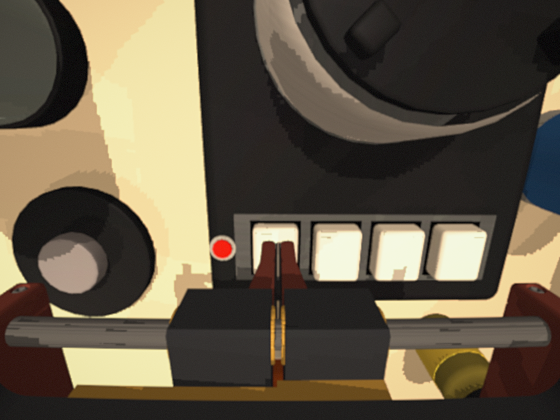

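The wrist view shows the fingertips over key 1 at about (277,245), clear of key 2. Now the press.

Call:
apply_moves(commands="-1 0 0 -0.006 0; -1 0 0 -0.008 0; -1 0 0 -0.009 0; -1 0 0 -0.01 0; -1 0 0 -0.011 0; -1 0 0 -0.012 0; -1 0 0 -0.0125 0; -1 0 0 -0.0125 0")

```text
t: 11.55
position: [0.5462, -0.0347, 0.0599]
eef_rot: [3.141, -0.001, 0.066]
contact_force: [-2.0, -3.0, 5.4]
finger_gap: 0.0006
```

Call:
apply_moves(commands="-1 0 0 -0.0005 0; -1 0 0 -0.001 0; -1 0 0 -0.001 0; -1 0 0 -0.0015 0; -1 0 0 -0.0015 0; -1 0 0 -0.002 0; -1 0 0 -0.002 0; -1 0 0 -0.002 0")

```text
t: 12.35
position: [0.5464, -0.0347, 0.0593]
eef_rot: [3.141, -0.002, 0.066]
contact_force: [-3.7, -1.0, 10.2]
finger_gap: 0.0004
```

It stopped hard: 10 N at 0.0593 with 0.0575 commanded. Letting go straight up.

Call:
apply_moves(commands="-1 0 0 0.005 0; -1 0 0 0.015 0; -1 0 0 0.03 0; -1 -0.02 0 0.06 0; -1 -0.05 0 0.09 0; -1 -0.08 0 0.11 0; -1 -0.11 0 0.12 0; -1 -0.11 0 0.12 0")

```text
t: 13.15
position: [0.4349, -0.0342, 0.1807]
eef_rot: [3.141, -0.005, 0.066]
contact_force: [0.9, 0.4, -0.2]
finger_gap: 0.0008
```

```bash
python3 - <<'E'
from h import *
for n in('wrist','scene','top'): snap(n,n+'5')
s=monitor.read_state();print(s['t'],s['position'],s['contact_force'])
a=cv2.imread('pics/scene5.png')[130:400,120:400]; cv2.imwrite('pics/s5c.png',cv2.resize(a,None,fx=2.1,fy=2.1,interpolation=cv2.INTER_CUBIC))
for j,(x,y) in enumerate([(.5455,-.034),(.548,-.0715),(.5505,-.1092),(.553,-.147)]):
  for f in('wrist5','top5','scene5','scene0','top0'):
    D=np.load(f+'.npz');T=D['T'];p=T[:3,:3].T@(np.array([x,y,.069])-T[:3,3]);a=p[:2]/p[2];a=a*(1+float(D['k1'])*(a@a));u=D['K'][0,0]*a[0]+D['K'][0,2];v=D['K'][1,1]*a[1]+D['K'][1,2]
    u0,v0=int(round(u)),int(round(v))
    if 3<u0<556 and 3<v0<416: print(j+1,f,u0,v0,np.median([world(f,u0+i,v0+k)[2] for i in range(-3,4) for k in range(-3,4)]).round(4))
E
```

```text
13.3 [ 0.43623972 -0.03427551  0.17702407] [-0.17298696  0.04561222 -0.77527932]
1 wrist5 284 79 0.0699
1 top5 309 226 0.5454
1 scene5 260 231 0.0696
1 scene0 260 231 0.0637
1 top0 309 226 0.064
2 wrist5 329 79 0.0702
2 top5 328 224 0.0685
2 scene5 252 242 0.0693
2 scene0 252 242 0.0696
2 top0 328 224 0.0688
3 wrist5 373 80 0.0699
3 top5 346 223 0.0688
3 scene5 242 254 0.0694
3 scene0 242 254 0.0696
3 top0 346 223 0.0684
4 wrist5 417 80 0.0699
4 top5 365 222 0.0684
4 scene5 233 266 0.0695
4 scene0 233 266 0.0693
4 top0 365 222 0.0687
```

View pics/s5c.png

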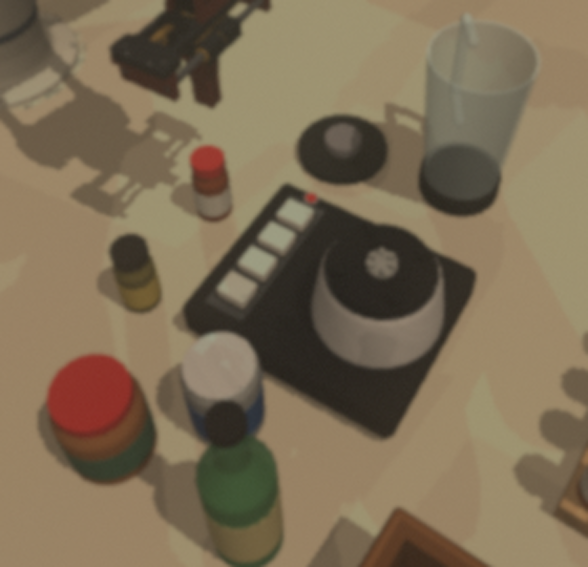

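View pics/wrist5.png

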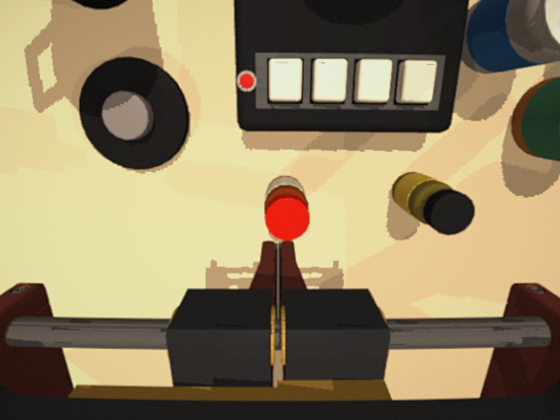

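Key 1 is up from 0.064 to 0.070, level with the others. All the things around the blender stand where they were, and the robot touches nothing. Handing in.

```bash
python3 -c "
from h import *
print(ctrl.finish_job())"
```

```text
the job is handed in; nothing more can be done
None
```

The latched key was key 1, the one next to the pilot lamp. It is now released and level with the others, and the job is handed in at about 13 s; no verdict is reported.

- **Taps:** I tapped keys 1 to 4 in order. Key 1 met the fingers about 5 mm low and resisted with about 2.4 N. Keys 2 to 4 met them at about 69 mm and were pressed about 3–4 mm at 2–3 N, well short of the bottom.
- **Release:** I pressed key 1 to its hard stop, reading 10 N with the fingertips 59 mm above the table, and let it go.
- **Last checks:** Wrist and scene depth put all four key tops at 69–70 mm; key 1 read 64 mm before. By eye, the pictures show the things around the blender still in place. The robot was clear of everything, at 0.18 m height.
- **Check that failed:** The final top-camera depth for key 1 was useless, because the arm was in the way. The other two views agreed.

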